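# Right the fallen stain bottle on the shaker and hold the dead-man key

## Task

In a dental lab, pick up the fallen amber stain bottle, right it and set it down gently, cap up, in the middle of the shaker's round rubber plate, and let go of it. Then, with the fingertips, press the red dead-man key of the grey box about half way down, until the yellow band on its stem is half sunk in the steel collar, never pushing it right to the bottom, and finish while still holding it there. Leave the other things on the bench as they are.

Things in the scene. Friction and masses are not known exactly. Their poses are not given: they have to be found in the camera images.
- stain: Amber stain bottle, white cap, paper label, at first lying on the bench with its cap roughly towards the robot. 94 mm long: square body 46 x 46 mm for 62 mm from the base, lying on one flat side, shoulder up to 72 mm, cap 28 mm across up to 94 mm. Origin: centre of its base; z from base to cap, x and y square to the sides. About 0.12 kg (varies), centre of mass about 38 mm from the base.
- shaker: The white shaker, a fixed box 170 x 130 mm (x, y) and 54 mm high that cannot slide, carrying a flat round black rubber plate 108 mm in diameter, its top 70 mm above the bench. Origin: centre of the underside on the bench; z up. It stands to the robot's left or right.
- plate (a point): Centre of the top face of the shaker's rubber plate (70 mm above the bench), where the bottle's base belongs; z up.
- key_unit: Dead-man key box, fixed to the bench on the other side from the shaker: grey, 110 x 90 mm (x, y), 44 mm high, with a steel collar 48 mm across, its top 50 mm above the bench. From the collar rises a black stem 32 mm across with a flat red cap 44 mm across and 10 mm thick, the key. Origin: centre of the underside; z up.
- key (a joint): Travel of the red key straight down, in m: 0 fully up, 0.024 fully down, about 0.012 half way. It springs back up when let go. Spring force about 2 N at the start of its travel, 6.8 N half way and 11.6 N at the bottom. The 8 mm high yellow band on the stem starts to enter the collar at 0.008 and has vanished at 0.016.
- key_top (a point): Centre of the flat top of the red key; it moves with the key. 86 mm above the bench when the key is up.
- glaze: Bystander: white bottle with a blue cap and label, the same shape as the amber one, standing upright beyond the work area. Origin: centre of its base. Leave alone.
- mug: Bystander: white mug, 84 mm in diameter, 95 mm high, standing. Origin: centre of its base. Leave alone.
- pot: Bystander: green pot of brushes, 72 mm in diameter, 90 mm high, brushes up to 175 mm. Origin: centre of its base. Leave alone.
- cast: Bystander: cream plaster cast of a jaw, 55 x 65 x 31 mm. Origin: centre of its underside. Leave alone.
Mind the look-alikes: they are no part of the job. Leave any green or turquoise look-alike of the stain alone.

How it is judged:
On the way:
1. the stain bottle stands upright in the middle of the shaker plate, let go, with the key still up (angle between stain's own z axis and vertical below 0.12 rad and horizontal distance between stain and plate below 0.028 m and z of stain in the frame of plate between -0.006 and 0.006 m and contact force between each of the arm, the fingers and stain below 0.1 N and linear speed of stain below 0.03 m/s and value of joint key below 0.003 m), for 0.3 s.
At the end, for the whole second after the job is handed in: The stain bottle stands cap up (within 0.12 rad) on the shaker plate, within 28 mm of its centre, at rest and untouched by the robot; the fingers press the red key (over 2 N) and keep it still between 8 and 16 mm of its 24 mm travel (yellow band partly sunk) (angle between stain's own z axis and vertical below 0.12 rad and horizontal distance between stain and plate below 0.028 m and z of stain in the frame of plate between -0.006 and 0.006 m and contact force between each of the arm, the fingers and stain below 0.1 N and linear speed of stain below 0.03 m/s and value of joint key between 0.008 and 0.016 m and velocity of joint key between -0.01 and 0.01 m/s and contact force between the fingers and key_unit above 2 N); the arm keeps its last pose, push and grip.
It fails at once if the key is pushed right down (beyond 22 mm) (value of joint key above 0.022 m).
It fails at once if the stain bottle is dropped or thrown (over 0.6 m/s out of the fingers) (linear speed of stain above 0.6 m/s and contact force between the fingers and stain below 0.1 N).
It fails at once if the white bottle, mug, brush pot or plaster cast is moved over 30 mm or tipped (distance of any of glaze, mug, pot, cast from where it was at the start of the episode above 0.03 m or angle between any of glaze, mug, pot, cast's own z axis and vertical above 0.3 rad).
It also fails if it takes over 58 s, if anything falls off the work surface, if the arm or the gripper's body presses on something with over 40 N, if the wrist force passes 120 N, or if a joint passes its speed limit or range.

## Robot

A 6-joint arm with a two-finger parallel gripper is mounted at the origin on the work surface. World frame = base frame: x ahead of the robot, y to its left, z up, the work surface at z = 0. Lengths are in m, angles in rad, forces in N, time in s.
With the tool pointing down it reaches from about 0.35 to 0.775 m from the base axis. Payload 7.3 kg.
Tool frame: the origin (TCP) lies between the finger pads; the fingertips stand 14 mm ahead of it and the grasp point (between the pads) lies 5 mm behind it; z points along the fingers, y is the line along which they close (so a half turn about z gives the same grasp; the last joint's range is limited). The gripper opens to 92 mm and grips with 3 to 60 N. Pads are 19 mm wide; open, the fingers measure 130 mm over their backs; the gripper's body (75 mm by 190 mm) begins 47 mm behind the grasp point.
Start: joints at [-1.354, 0.342, 1.524, -0, 1.275, -0.146], TCP at [0.186, -0.491, 0.241] pointing down, gripper open.
Joint ranges: [-2.53, 2.53], [-0.77, 2.02], [0.04, 2.7], [-1, 4.14], [0.28, 2.66], [-3.11, 3.11]. Speed limits (rad/s): [2.57, 2.57, 3.14, 3.14, 3.14, 3.14].

## Interface

Orientations are given as [roll, pitch, yaw] about the fixed x, y, z axes, in that order (R = Rz(yaw) Ry(pitch) Rx(roll)).
In Python, from cell import robot, eyes gives the robot as it stands. The module is installed in compiled form; this text tells all that it offers.
- The arm moves only by the shell command python3 -m handwheel 'ROWS' [FORCE]. ROWS is JSON, one flat list of numbers, 5 for each row, row after row: the shift along the world's x, y, z in mm, then the turn about the world's z in rad, then the opening, from 0 (shut) to 1 (fully open). In form: [x, y, z, spin, jaw, x, y, z, spin, jaw, ...]. A call has 1 to 8 rows; each row shifts and turns the commanded pose from where the row before left it; what a row does not reach is not made up. A row lasts 1/10 s, in which the tool goes at most 50 mm and 8.59 degrees, less where a joint would pass 70% of its speed; a pose out of reach is approached as far as the arm can. A call with a gripper value outside its range is refused whole. The fingers move at their own pace and stop on an object; FORCE is the grip in N (left out, the last holds). Time passes only in rows, so rows that do not move let the fingers close. It gives the time, the measured TCP pose, the force, the opening and the grip force at its end, in the units of the state.
- robot.observe(): the state, without advancing time (a new reading comes with each control period).
- eyes.read_camera(name): name is "scene" or "side" or "wrist"; returns (picture, depth): 384x512x3 uint8, blue, green, red; 384x512 float32, m along the optical axis (not along the pixel's ray), 0 where there is no reading.
- eyes.calibration(name): a dict with "fx", "fy", "cx", "cy" (pixels), "dist_coeffs" ([k1, k2, p1, p2, k3] as OpenCV has them; the pictures are not rectified), "world_to_cam" (4x4, takes a point from world to camera coordinates). Camera axes: x right, y down, z forward; pixel columns grow to the right and rows downward; lengths in m; the calibration is good to about 2 mm. A picture is of the moment at which its call begins: read the wrist's pose just before it. calibration takes no time and is no camera call; for the wrist camera it gives the pose at the moment of the call.
- robot.hand_in(): hands the job in; it is judged then, once.
The state is a dict: "time": time; "qpos": joint angles; "qvel": joint speeds; "joint_efforts": joint torques, N m; "tool_pos": TCP position; "tool_rot": TCP orientation; "contact_force": force on the tool from outside, world axes, zero at the start; "torque": the same for the moment, N m; "opening": finger opening in m; "grip_force": force on a finger pad.
Only numpy, scipy, OpenCV 4.12 (cv2) and the standard library are available. Lean on these libraries where they do the work, as an engineer would, in place of code of your own. Each camera call takes 0.05 s, during which the arm holds its last target. There are 200 camera calls.

## Working session

There is one attempt and no reset: what is moved stays moved. The work goes in short steps, Python scripts to look and compute and a shell command to move; the robot and the scene stay as the last step left them, time stands still between calls to the robot, and variables do not carry over. Pictures are saved under pics/ and viewed, at most 10 in all, crops included, and the job is handed in when it is done.

```bash
mkdir -p pics; cat > h.py <<'E'
import cv2,numpy as np
from cell import robot,eyes
def shot(n):
    c=eyes.calibration(n); im,d=eyes.read_camera(n)
    np.savez(f'{n}.npz',im=im,d=d,**{k:np.array(v) for k,v in c.items()}); return im,d,c
def load(n):
    z=np.load(f'{n}.npz'); return z['im'],z['d'],z
def KD(c): return np.array([[c['fx'],0,c['cx']],[0,c['fy'],c['cy']],[0,0,1]],float),np.array(c['dist_coeffs'],float)
def ray(c,uv):
    K,D=KD(c); p=cv2.undistortPoints(np.array(uv,float).reshape(-1,1,2),K,D)[:,0]
    T=np.array(c['world_to_cam']); R,t=T[:3,:3],T[:3,3]
    return -R.T@t,np.c_[p,np.ones(len(p))]@R   # origin, dirs (depth-scaled)
def plane(c,uv,z):
    o,d=ray(c,uv); return o+d*((z-o[2])/d[:,2])[:,None]
def cloud(c,d,m):
    v,u=np.nonzero(m&(d>0)); o,r=ray(c,np.c_[u,v]); return o+r*d[v,u][:,None]
E
python3 - <<'E'
from h import *
a=shot('scene')[0];b=shot('side')[0];w=shot('wrist')[0]
cv2.imwrite('pics/a.png',cv2.resize(np.vstack([np.hstack([a,b]),np.hstack([w,w*0])]),(800,600)))
print(robot.observe())
E
```

```text
{'time': 0.15, 'qpos': array([-1.35398125e+00,  3.42620137e-01,  1.52481048e+00,  2.38319563e-05,
        1.27538204e+00, -1.46016967e-01]), 'qvel': array([ 0.00087807, -0.00098464, -0.00330572,  0.00038748, -0.00057293,
       -0.00027991]), 'joint_efforts': array([ 1.76184200e-03, -4.31470549e+01, -2.44353032e+01,  7.18406774e-02,
        5.37299307e-02, -8.42771169e-05]), 'tool_pos': array([ 0.18629116, -0.49052859,  0.24017027]), 'tool_rot': array([-3.14038895e+00, -2.00057813e-04,  3.62824972e-01]), 'contact_force': array([-0.3453035 , -0.18431739, -0.19298872]), 'torque': array([ 0.0072629 ,  0.01333023, -0.0077456 ]), 'grip_force': 0.0, 'opening': 0.0919589481129145}
```

View pics/a.png

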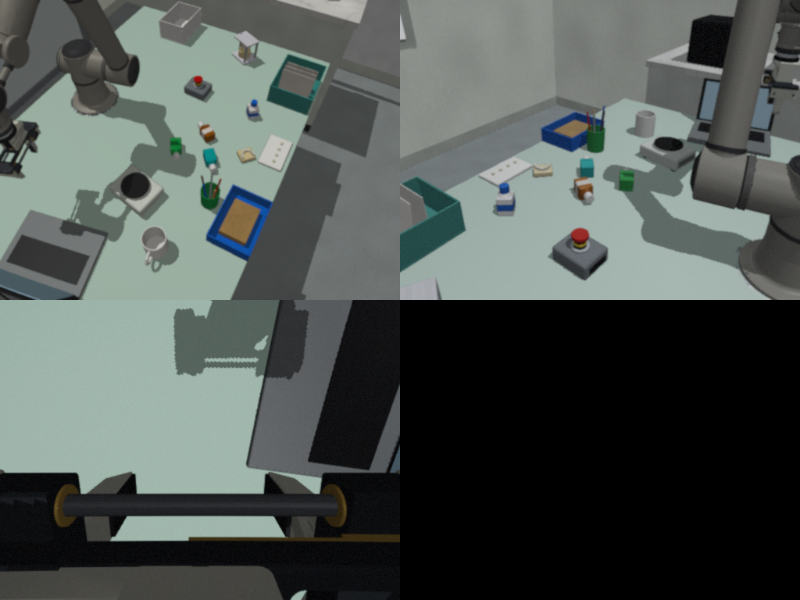

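The scene view shows the amber bottle at about (265,169). Its look-alikes are green at (225,187) and turquoise at (270,202), also lying down. The red key is at (253,108), and the shaker with its black plate is at (173,237). In the side view, amber is at (236,240), the key at (231,305) and the plate at (342,186). Only the orange-brown one with the white cap fits the description. I'll confirm that in a crop and measure it.

```bash
python3 - <<'E'
from h import *
out=[]
P={}
def blobs(m,seed):
    n,l,s,ce=cv2.connectedComponentsWithStats(m.astype(np.uint8)); i=min((i for i in range(1,n) if s[i,4]>15),key=lambda i:np.hypot(*(ce[i]-seed))); return l==i,ce[i]
for n,sd in [('scene',dict(amber=(265,169),red=(253,106),plate=(173,237),white=(265,165))),('side',dict(amber=(236,240),red=(231,302),plate=(342,186)))]:
    im,d,c=load(n); h=cv2.cvtColor(im,cv2.COLOR_BGR2HSV).astype(int); H,S,V=h[...,0],h[...,1],h[...,2]
    M=dict(amber=(H>5)&(H<20)&(S>140)&(V>60),red=((H<5)|(H>174))&(S>150)&(V>60),plate=(V<50))
    for k in M:
        m,ce=blobs(M[k],sd[k]); p=cloud(c,d,m); P[n,k]=ce
        print(n,k,m.sum(),ce.round(1),'cloud med',np.median(p,0).round(4),'lo',np.percentile(p,3,0).round(3),'hi',np.percentile(p,97,0).round(3))
        if k!='amber':
            q=p[p[:,2]>np.percentile(p[:,2],60)-.004]; 
            if k=='red': 
                ct=max(cv2.findContours(m.astype(np.uint8),0,2)[0],key=cv2.contourArea)
            else:
                e=cv2.fitEllipse(max(cv2.findContours(m.astype(np.uint8),0,2)[0],key=cv2.contourArea)); print('ell',np.round(e[0],1),np.round(e[1],1),'->z.07',plane(c,[e[0]],.07).round(4)); P[n,k]=e[0]
    u,v=sd['amber']; out.append(cv2.resize(im[v-30:v+30,u-30:u+30],(400,400),interpolation=cv2.INTER_CUBIC))
    # bottle: all non-bench points above 8mm near
    p=cloud(c,d,np.ones(d.shape,bool)); ctr=np.median(cloud(c,d,blobs(M['amber'],sd['amber'])[0]),0)
    q=p[(np.hypot(*(p-ctr)[:,:2].T)<.075)&(p[:,2]>.008)]; np.save(n+'_b.npy',q); print('near',len(q),q.min(0).round(3),q.max(0).round(3))
for k in ('amber','red','plate'):
    A=[];b=[]
    for n in('scene','side'):
        _,_,c=load(n); o,r=ray(c,[P[n,k]]); r=r[0]/np.linalg.norm(r); Q=np.eye(3)-np.outer(r,r); A.append(Q); b.append(Q@o)
    x=np.linalg.lstsq(np.vstack(A),np.hstack(b),rcond=None)[0]; print('tri',k,x.round(4))
cv2.imwrite('pics/b.png',np.hstack(out))
E
```

```text
scene amber 112 [267.7 174.6] cloud med [0.6052 0.0227 0.039 ] lo [0.589 0.009 0.013] hi [0.618 0.04  0.05 ]
scene red 70 [253.1 101.3] cloud med [0.4237 0.2649 0.0861] lo [0.405 0.247 0.082] hi [0.441 0.28  0.09 ]
scene plate 893 [172.3 237. ] cloud med [ 0.4742 -0.3313  0.0709] lo [ 0.429 -0.374  0.067] hi [ 0.519 -0.287  0.075]
ell [172.3 237. ] [30.6 35.4] ->z.07 [[ 0.4739 -0.331   0.07  ]]
near 374 [ 0.54  -0.048  0.008] [0.655 0.079 0.053]
side amber 177 [235.5 243.1] cloud med [0.5664 0.0681 0.0406] lo [0.551 0.045 0.013] hi [0.579 0.079 0.048]
side red 304 [230.1 301.2] cloud med [0.4193 0.2749 0.0859] lo [0.403 0.255 0.08 ] hi [0.439 0.291 0.088]
side plate 476 [343.8 183.9] cloud med [ 0.4686 -0.3196  0.07  ] lo [ 0.426 -0.367  0.067] hi [ 0.514 -0.277  0.072]
ell [343.7 183.9] [15.6 35.7] ->z.07 [[ 0.4689 -0.32    0.07  ]]
near 642 [0.528 0.012 0.008] [0.623 0.089 0.05 ]
tri amber [0.5935 0.0369 0.011 ]
tri red [0.4218 0.2697 0.0807]
tri plate [ 0.4722 -0.3291  0.0653]
```

View pics/b.png

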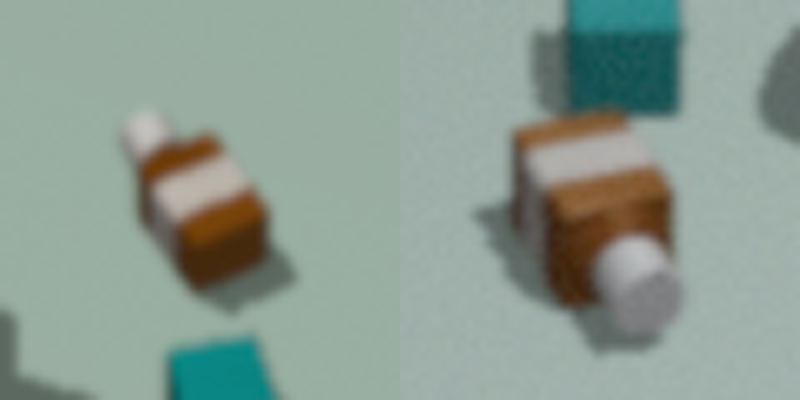

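The crop confirms it: this is an amber body with a paper label and a white cap, and the cap points towards the robot. The scene crop puts the cap at about (257,159). The turquoise bottle lies beyond the base. Next I move the wrist camera over it.

```bash
python3 -m handwheel '[24,40,0,0,1,24,40,0,0,1,24,40,0,0,1,24,40,0,0,1,24,40,0,0,1,24,40,0,0,1,24,40,0,0,1,24,40,0,0,1]'; python3 -m handwheel '[24,40,0,0,1,24,40,0,0,1,24,40,0,0,1,24,40,0,0,1,24,40,0,0,1,0,0,0,0,1,0,0,0,0,1]'; python3 - <<'E'
from h import *
w=shot('wrist')[0]; _,_,c=load('wrist'); 
cv2.imwrite('pics/c.png',w)
T=c['world_to_cam']; print(-T[:3,:3].T@T[:3,3], T[2,:3])
im,d,c=load('scene'); print('cap',plane(c,[(257,159.3)],.03))
E
```

```text
time: 0.95
tool_pos: [0.3789, -0.169, 0.2408]
tool_rot: [3.141, -0.0, 0.363]
contact_force: [1.1, -0.4, 0.2]
opening: 0.0919
grip_force: 0.0
time: 1.65
tool_pos: [0.4982, 0.03, 0.2402]
tool_rot: [-3.141, 0.001, 0.365]
contact_force: [-0.3, -0.2, -0.1]
opening: 0.0918
grip_force: 0.0
[0.56270192 0.05546762 0.38373289] [-0.23953919 -0.09052969 -0.96665679]
cap [[0.54159124 0.06866307 0.03      ]]
```

View pics/c.png

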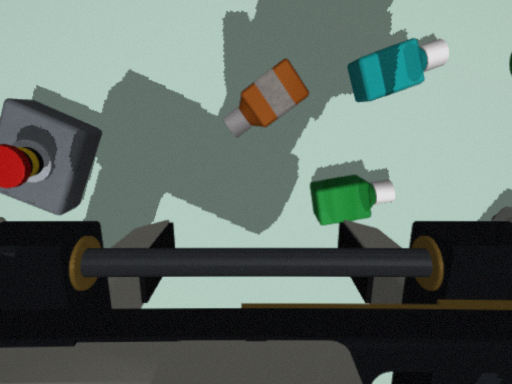

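The wrist view shows the amber bottle, with its cap at (237,122) and its base edge from (287,60) to (308,92). The turquoise bottle is at (390,70), the green one at (345,198) and the key at (15,165).

```bash
python3 - <<'E'
from h import *
im,d,c=load('wrist'); h=cv2.cvtColor(im,cv2.COLOR_BGR2HSV); roi=np.zeros(d.shape,bool); roi[40:150,215:320]=1
p=cloud(c,d,roi); top=p[(p[:,2]>.040)&(p[:,2]<.052)]
r=cv2.minAreaRect(top[:,:2].astype(np.float32)*1000); print('top z',np.median(top[:,2]),len(top),r)
q=p[(p[:,2]>.015)]; ctr=np.array(r[0])/1000
# axis from plane-cast pixels
print('base top corners',plane(c,[(287,60),(308,92)],.046).round(4))
cap=q[np.hypot(*(q[:,:2]-ctr).T)>.038]; cap=cap[cap[:,0]<ctr[0]]; cap=cap[cap[:,2]>.026]
print('cap',len(cap),np.median(cap,0).round(4),cap.max(0).round(4),cap.min(0).round(4))
print('cap px z.037',plane(c,[(237,122)],.037).round(4))
pr=cloud(c,d,(h[...,0]<5)&(h[...,1]>150)&(np.arange(512)<60)); print('red',np.median(pr,0))
# triangulate cap centre between scene and wrist
A=[];b=[]
for n,uv in(('scene',(257,159.3)),('side',(241.6,252.7)),('wrist',(237,122))):
    cc=load(n)[2]; o,r=ray(cc,[uv]); r=r[0]/np.linalg.norm(r);Q=np.eye(3)-np.outer(r,r);A.append(Q);b.append(Q@o)
print('tri cap',np.linalg.lstsq(np.vstack(A),np.hstack(b),rcond=None)[0])
E
```

```text
top z 0.045475712345341035 2641 ((586.2007446289062, 45.295135498046875), (46.2667121887207, 66.39102172851562), 56.03975296020508)
base top corners [[0.6221 0.0442 0.046 ]
 [0.6011 0.0114 0.046 ]]
cap 514 [0.545  0.0723 0.0343] [0.5647 0.0889 0.0379] [0.5277 0.0541 0.0261]
cap px z.037 [[0.5448 0.0716 0.037 ]]
red [0.42773494 0.26109222 0.08563986]
tri cap [0.54202376 0.07232171 0.02476499]
```

```bash
python3 -m handwheel '[6,6,0,-0.1345,0.7,6,6,0,-0.1345,0.7,6,6,0,-0.1345,0.7,6,6,0,-0.1345,0.7,6,6,0,-0.1345,0.7,6,6,0,-0.1345,0.7,6,8,0,-0.1345,0.7,0,0,0,0,0.7]'; python3 - <<'E'
from h import *
cv2.imwrite('pics/d.png',shot('wrist')[0]); im,d,c=load('wrist'); print(robot.observe()['tool_pos'],robot.observe()['qpos'],robot.observe()['tool_rot'])
h=cv2.cvtColor(im,cv2.COLOR_BGR2HSV).astype(int);H,S,V=h[...,0],h[...,1],h[...,2]
m=(H>5)&(H<20)&(S>140)&(V>60); m[230:]=0; pa=cloud(c,d,m); ctr=np.median(pa,0)
p=cloud(c,d,np.arange(384)[:,None]+0*d<230); t=p[(abs(p[:,2]-.046)<.005)&(np.hypot(*(p-ctr)[:,:2].T)<.06)]
t=t[np.hypot(*(t-np.median(t,0))[:,:2].T)<.045]; print('top',np.median(t[:,2]),cv2.minAreaRect((t[:,:2]*1000).astype(np.float32)))
u=np.array([-.839,.545]);q=p[(p[:,2]>.027)&(p[:,2]<.042)]; s=(q[:,:2]-[.613,.0275])@u; w=(q[:,:2]-[.613,.0275])@[.545,.839]
k=(s>.075)&(s<.11)&(abs(w)<.03); print('cap s,w range',k.sum(),np.percentile(s[k],[2,98]),np.percentile(w[k],[2,50,98]))
for nm,g in(('green',(H>50)&(H<70)&(S>140)),('turq',(H>82)&(H<98)&(S>140))):
    for v in('wrist','scene'):
        i,dd,cc=load(v);hh=cv2.cvtColor(i,cv2.COLOR_BGR2HSV).astype(int);g=((hh[...,0]>50)&(hh[...,0]<70) if nm=='green' else (hh[...,0]>82)&(hh[...,0]<98))&(hh[...,1]>140)
        a=cloud(cc,dd,g); a=a[(a[:,0]<.75)&(a[:,0]>.35)&(abs(a[:,1])<.2)&(a[:,2]>.01)]
        if len(a): print(nm,v,np.percentile(a,2,0).round(3),np.percentile(a,98,0).round(3))
E
```

```text
time: 2.5
tool_pos: [0.5404, 0.0721, 0.2407]
tool_rot: [3.141, 0.0, -0.582]
contact_force: [0.4, 0.0, 0.6]
opening: 0.0642
grip_force: 0.0
[0.54002096 0.07192281 0.24067413] [-8.10360464e-03  3.78695438e-01  1.46893745e+00 -3.53723310e-04
  1.29449811e+00  2.13993632e+00] [ 3.14101591e+00  2.70124817e-04 -5.77147094e-01]
top 0.04552761170378622 ((586.3373413085938, 45.413612365722656), (45.81663513183594, 66.19257354736328), 57.49738311767578)
cap s,w range 341 [0.0753399  0.09331845] [-0.0117884   0.00017931  0.01326695]
green wrist [ 0.477 -0.108  0.015] [ 0.534 -0.043  0.047]
green scene [ 0.477 -0.197  0.03 ] [ 0.737 -0.056  0.077]
turq wrist [ 0.548 -0.079  0.017] [0.665 0.093 0.33 ]
turq scene [ 0.626 -0.099  0.025] [ 0.683 -0.041  0.052]
```

View pics/d.png

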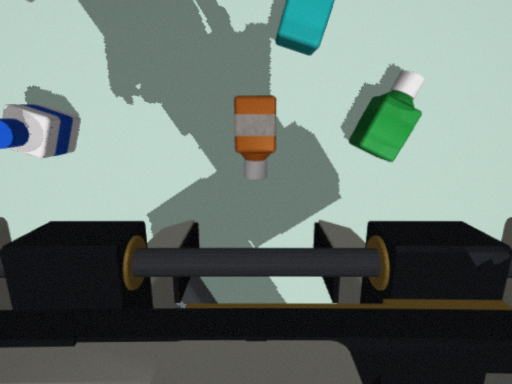

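The bottle is now centred below the tool at (255,135), with its cap at (255,170) towards the fingers. The green and turquoise bottles are clear. Going down to grip the cap.

```bash
python3 -m handwheel '[1,2,-40,0,0.7,0,0,-40,0,0.7,0,0,-40,0,0.7,0,0,-40,0,0.7,0,0,-33,0,0.7,0,0,-20,0,0.7,0,0,0,0,0.7]'; python3 -m handwheel '[0,0,0,0,0.2,0,0,0,0,0.2,0,0,0,0,0.2,0,0,0,0,0.2,0,0,0,0,0.2]' 5
```

```text
time: 3.25
tool_pos: [0.5389, 0.074, 0.0253]
tool_rot: [3.138, 0.005, -0.577]
contact_force: [0.5, 0.5, -0.3]
opening: 0.0644
grip_force: 0.0
time: 3.75
tool_pos: [0.5415, 0.0752, 0.0284]
tool_rot: [-3.141, -0.001, -0.578]
contact_force: [-1.0, -0.8, 1.1]
opening: 0.0287
grip_force: 0.3
```

```bash
python3 -m handwheel '[0,0,0,0,0.2,-6,4,0,0,0.2,-11,7,0,0,0.2,-11,7,0,0,0.2,-11,7,0,0,0.2,-11,7,0,0,0.2,0,0,0,0,0.2,0,0,0,0,0.2]' 6
```

```text
time: 4.55
tool_pos: [0.4895, 0.108, 0.0278]
tool_rot: [3.14, 0.003, -0.578]
contact_force: [-3.8, 3.7, 6.1]
opening: 0.0277
grip_force: 6.0
```

```bash
python3 -m handwheel '[2,-1,7,0,0.2,2,-2,8,0,0.2,3,-2,7,0,0.2,4,-2,6,0,0.2,4,-3,6,0,0.2,4,-3,6,0,0.2,5,-3,5,0,0.2,5,-3,5,0,0.2]' 6;  python3 -m handwheel '[5,-4,4,0,0.2,6,-3,4,0,0.2,6,-4,3,0,0.2,6,-4,2,0,0.2,0,0,0,0,0.2,0,0,0,0,0.2]' 6; python3 - <<'E'
from h import *
shot('side');a=shot('scene')[0];s=load('side')[0];w=shot('wrist')[0]
cv2.imwrite('pics/e.png',np.hstack([cv2.resize(s[180:280,190:290],(400,400)),cv2.resize(w,(400,300)).copy() if 0 else cv2.resize(w,(400,400))]))
E
```

```text
time: 5.35
tool_pos: [0.5207, 0.0878, 0.0781]
tool_rot: [3.141, 0.0, -0.579]
contact_force: [0.0, 0.2, -0.8]
opening: 0.0277
grip_force: 6.0
time: 5.95
tool_pos: [0.5432, 0.0731, 0.0904]
tool_rot: [3.141, 0.001, -0.579]
contact_force: [0.3, -0.9, -1.9]
opening: 0.0279
grip_force: 6.0
```

View pics/e.png

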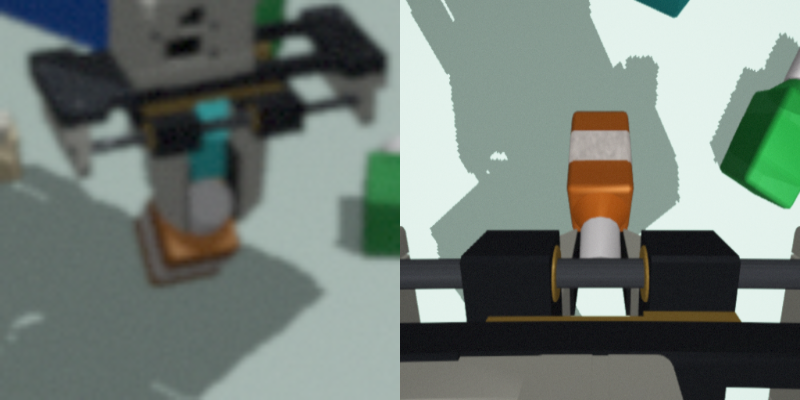

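The left crop shows the amber bottle held by its cap at about (205,230) with its base edge still on the bench. The right crop shows it still leaning roughly 30° away from upright, as the plan expects. I'll continue the arc.

```bash
python3 -m handwheel '[6,-4,1,0,0.2,7,-4,2,0,0.2,6,-4,0,0,0.2,7,-4,0,0,0.2,6,-4,-1,0,0.2,6,-5,-1,0,0.2,0,0,-1,0,0.2,0,0,0,0,0.2]' 6; python3 - <<'E'
from h import *
shot('side');shot('scene');s,ds,cs=load('side');w,d,c=shot('wrist')
cv2.imwrite('pics/f.png',np.hstack([cv2.resize(s[170:270,190:290],(400,400)),cv2.resize(w,(400,400))]))
E
```

```text
time: 6.9
tool_pos: [0.5811, 0.048, 0.0903]
tool_rot: [3.141, 0.001, -0.579]
contact_force: [-0.2, 0.7, -1.7]
opening: 0.028
grip_force: 6.0
```

View pics/f.png

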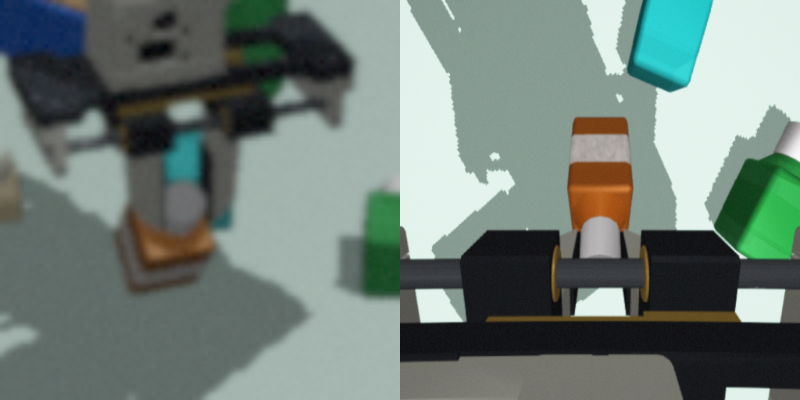

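The bottle looks the same relative to the tool as before, so it may be hanging clear of the bench while still tilted. I'll measure its tilt from the depth image.

```bash
cat >> h.py <<'E'
def tilt():
    im,d,c=load('wrist'); m=np.zeros(d.shape,bool); m[116:176,226:290]=1   # body's visible side
    p=cloud(c,d,m); T=np.array(robot.observe()['tool_pos']); x=np.array([np.cos(-.578),np.sin(-.578)])
    s=(p-T)[:,:2]@x; w=(p-T)[:,:2]@[-x[1],x[0]]; k=(p[:,2]>.004)&(abs(w)<.02)&(s<.1); s,z=s[k],p[k,2]
    f=np.polyfit(z,s,1); r=s-np.polyval(f,z); 
    for _ in range(3): g=abs(r-np.median(r))<.003; f=np.polyfit(z[g],s[g],1); r=s-np.polyval(f,z)
    print('n',g.sum(),'z',np.percentile(z[g],[1,99]).round(4),'s',np.percentile(s[g],[1,99]).round(4),'tilt deg',np.degrees(np.arctan(f[0])))
E
python3 - <<'E'
from h import *
tilt()
E
```

```text
n 3813 z [0.0351 0.0758] s [0.0358 0.0657] tilt deg -36.70168552991165
```

The bottle hangs at 37° with its lower edge about 5 mm above the bench, because friction in the pads holds it. I'll move back a little, lower that edge onto the bench and repeat the arc with a 3 N grip.

```bash
python3 -m handwheel '[-12,8,0,0,0.2,-13,8,-3,0,0.2,0,0,-4,0,0.2,0,0,0,0,0.2]' 4; python3 -m handwheel '[6,-4,2,0,0.2,6,-4,2,0,0.2,6,-4,1,0,0.2,6,-4,1,0,0.2,6,-4,0,0,0.2,6,-4,-1,0,0.2,0,0,0,0,0.2]' 3; python3 - <<'E'
from h import *
shot('wrist'); tilt()
E
```

```text
time: 7.45
tool_pos: [0.5564, 0.0645, 0.0842]
tool_rot: [-3.141, -0.0, -0.578]
contact_force: [-1.6, 1.0, 4.8]
opening: 0.0283
grip_force: 4.0
time: 8.15
tool_pos: [0.5935, 0.0394, 0.0887]
tool_rot: [-3.141, -0.001, -0.579]
contact_force: [1.2, 0.4, 3.5]
opening: 0.0279
grip_force: 3.0
n 769 z [0.0097 0.0403] s [0.0292 0.0332] tilt deg -6.896351153817684
```

```bash
python3 -m handwheel '[5,-3,-1,0,0.2,4,-3,-1,0,0.2,0,0,-1,0,0.2,0,0,0,0,0.2]' 3; python3 - <<'E'
from h import *
shot('wrist'); tilt()
E
```

```text
time: 8.6
tool_pos: [0.602, 0.034, 0.0861]
tool_rot: [-3.141, -0.001, -0.579]
contact_force: [1.7, -0.1, 3.0]
opening: 0.0278
grip_force: 3.0
n 105 z [0.0045 0.0112] s [0.023 0.024] tilt deg 1.7930734513158018
```

Upright: the side face stands 23.5 mm from the axis and the tilt is about 2°. I'll tighten the grip, lift, and carry the bottle towards the shaker.

```bash
python3 -m handwheel '[0,0,0,0,0.15,0,0,0,0,0.15,0,0,0,0,0.15,0,0,20,0,0.15,0,0,40,0,0.15,0,0,45,0,0.15,0,0,45,0,0.15,0,0,45,0,0.15]' 20;  python3 -m handwheel '[-10,-16,29,0,0.15,-20,-38,0,0,0.15,-22,-40,0,0,0.15,-22,-40,0,0,0.15,-22,-40,0,0,0.15,-22,-40,0,0,0.15,-22,-40,0,0,0.15,-20,-38,0,0,0.15]' 20; python3 -m handwheel '[-20,-38,0,0,0.15,-4,-4,0,0,0.15,0,0,0,0,0.15,0,0,0,0,0.15]' 20; python3 - <<'E'
from h import *
im,d,c=shot('wrist'); shot('side')
cv2.imwrite('pics/g.png',np.hstack([cv2.resize(im,(400,300)),cv2.resize(load('side')[0],(400,300))]))
h=cv2.cvtColor(im,cv2.COLOR_BGR2HSV); m=h[...,2]<60; p=cloud(c,d,np.ones(d.shape,bool)); 
t=p[(abs(p[:,2]-.07)<.012)&(np.hypot(p[:,0]-.472,p[:,1]+.329)<.08)]; print('plate',len(t),np.median(t,0),cv2.minEnclosingCircle((t[:,:2]*1000).astype(np.float32)),np.percentile(t[:,2],[2,50,98]))
E
```

```text
time: 9.45
tool_pos: [0.5998, 0.0343, 0.2811]
tool_rot: [3.139, 0.004, -0.579]
contact_force: [0.4, 0.5, -2.3]
opening: 0.0272
grip_force: 20.0
time: 10.25
tool_pos: [0.4392, -0.2586, 0.3085]
tool_rot: [-3.141, 0.004, -0.579]
contact_force: [0.2, 0.4, -2.0]
opening: 0.0273
grip_force: 20.0
time: 10.65
tool_pos: [0.4173, -0.2987, 0.3091]
tool_rot: [-3.141, 0.002, -0.578]
contact_force: [-0.6, 0.5, -1.9]
opening: 0.0278
grip_force: 20.0
plate 6235 [ 0.47620078 -0.32726275  0.06964415] ((474.30767822265625, -326.3246765136719), 54.17879867553711) [0.06795881 0.06964415 0.07131156]
```

View pics/g.png

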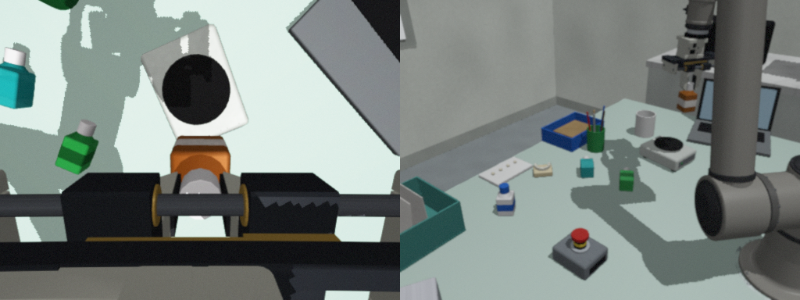

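The wrist view shows the black plate at about (197,90) (half-size picture), with the bottle still hanging cap-up in the fingers at (200,160). The plate measures 54.2 mm in radius at z 0.0696, centred at (0.474, -0.326), which fits. Moving above it and down.

```bash
python3 -m handwheel '[28,-14,-20,0,0.15,29,-14,-40,0,0.15,0,0,-40,0,0.15,0,0,-30,0,0.15,0,0,-10,0,0.15,0,0,0,0,0.15]' 20; python3 - <<'E'
from h import *
shot('wrist'); tilt(); print(robot.observe()['tool_pos'])
im,d,c=load('wrist'); p=cloud(c,d,np.ones(d.shape,bool)); T=robot.observe()['tool_pos']
x=np.array([np.cos(-.578),np.sin(-.578)]); s=(p-T)[:,:2]@x; w=(p-T)[:,:2]@[-x[1],x[0]]
for zz in np.arange(.07,.155,.008):
    k=(abs(p[:,2]-zz)<.004)&(abs(w)<.018)&(s<.04)&(s>0); print(round(zz,3),k.sum(),np.median(s[k]).round(4) if k.any() else '')
E
```

```text
time: 11.35
tool_pos: [0.4736, -0.3262, 0.1698]
tool_rot: [-3.141, 0.003, -0.577]
contact_force: [-0.2, -0.2, -0.5]
opening: 0.0274
grip_force: 20.0
n 706 z [0.0522 0.0712] s [0.0344 0.0612] tilt deg -50.298069617434855
[ 0.47425403 -0.32707033  0.17153504]
0.07 1195 0.0295
0.078 0 
0.086 45 0.0217
0.094 100 0.0217
0.102 107 0.0217
0.11 143 0.0219
0.118 145 0.0219
0.126 187 0.0218
0.134 185 0.0217
0.142 720 0.0199
0.15 1086 0.0132
```

The bottle's side is vertical (about 21.8 mm from the axis at every height). Lowering it slowly.

```bash
python3 -m handwheel '[0,0,-5,0,0.15,0,0,-5,0,0.15,0,0,-2,0,0.15,0,0,-1,0,0.15,0,0,-1,0,0.15,0,0,0,0,0.15]' 20
```

```text
time: 12.0
tool_pos: [0.4736, -0.3275, 0.1568]
tool_rot: [3.142, -0.0, -0.579]
contact_force: [0.3, -0.4, -2.3]
opening: 0.0276
grip_force: 20.0
```

```bash
python3 -m handwheel '[0,0,-1,0,0.15,0,0,-1,0,0.15,0,0,0,0,0.15]' 10
```

```text
time: 12.3
tool_pos: [0.4741, -0.3279, 0.1558]
tool_rot: [3.141, -0.002, -0.579]
contact_force: [0.2, -0.1, 4.0]
opening: 0.0278
grip_force: 10.0
```

There is contact with the plate (+4 N). Releasing and rising.

```bash
python3 -m handwheel '[0,0,0,0,0.15,0,0,0,0,0.34,0,0,0,0,0.4,0,0,0,0,0.5,0,0,0,0,0.6,0,0,0,0,0.6]' 3; python3 -m handwheel '[0,0,10,0,0.6,0,0,30,0,0.6,0,0,45,0,0.6,0,0,45,0,0.6,0,0,25,0,0.6,0,0,0,0,0.6,0,0,0,0,0.6]'; python3 - <<'E'
from h import *
im,d,c=shot('wrist'); shot('side'); shot('scene')
cv2.imwrite('pics/i.png',np.hstack([cv2.resize(im,(400,300)),cv2.resize(load('side')[0][130:205,300:400],(400,300),interpolation=2)]))
for n in('wrist','scene','side'):
    im,d,c=load(n); p=cloud(c,d,np.ones(d.shape,bool)); k=np.hypot(p[:,0]-.474,p[:,1]+.327)<.05
    q=p[k&(abs(p[:,2]-.164)<.006)]; b=p[k&(p[:,2]>.08)&(p[:,2]<.13)]
    print(n,'cap top',len(q),np.median(q,0).round(4),'body',len(b),cv2.minAreaRect((b[:,:2]*1000).astype(np.float32)) if len(b)>5 else '')
E
```

```text
time: 12.9
tool_pos: [0.4735, -0.3274, 0.1546]
tool_rot: [3.142, 0.0, -0.579]
contact_force: [0.4, -0.1, -0.6]
opening: 0.0539
grip_force: 0.0
time: 13.6
tool_pos: [0.4735, -0.3274, 0.3104]
tool_rot: [3.141, -0.001, -0.579]
contact_force: [-0.4, 0.3, 0.2]
opening: 0.0552
grip_force: 0.0
wrist cap top 613 [ 0.4753 -0.3267  0.1638] body 308 ((475.09716796875, -326.43914794921875), (45.65034484863281, 45.261024475097656), 56.753875732421875)
scene cap top 86 [ 0.4739 -0.3296  0.1649] body 177 ((475.1222229003906, -330.0002746582031), (46.431549072265625, 45.71377944946289), 56.462562561035156)
side cap top 49 [ 0.471  -0.3226  0.163 ] body 353 ((467.70550537109375, -312.1808776855469), (61.49299621582031, 37.25739288330078), 15.564262390136719)
```

View pics/i.png

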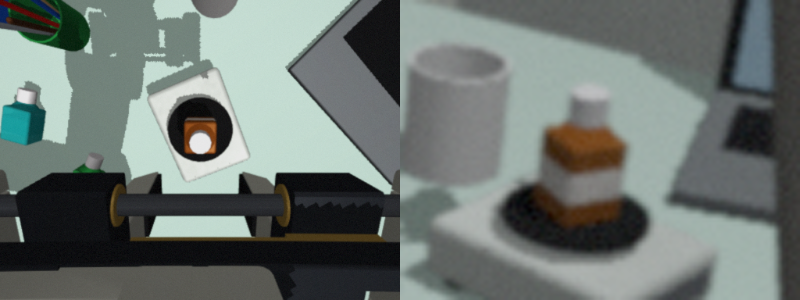

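The bottle stands upright on the plate. In the right crop it is at (585,160), with its cap on top at (590,105). The wrist depth puts its cap top within 2 mm of the plate centre. Now over to the key, with the fingers shut.

```bash
python3 -m handwheel '[-7,40,0,0,0.3,-7,45,0,0,0,-7,45,0,0,0,-7,45,0,0,0,-7,45,0,0,0,-7,45,0,0,0,-7,45,0,0,0,-7,45,0,0,0]' 20;  python3 -m handwheel '[-7,45,0,0,0,-7,45,0,0,0,-7,45,0,0,0,-7,45,0,0,0,-7,45,0,0,0,-10,45,0,0,0,0,0,0,0,0,0,0,0,0,0]'; python3 - <<'E'
from h import *
im,d,c=shot('wrist'); h=cv2.cvtColor(im,cv2.COLOR_BGR2HSV).astype(int); m=((h[...,0]<5)|(h[...,0]>174))&(h[...,1]>150)&(h[...,2]>50)
p=cloud(c,d,m); p=p[np.hypot(p[:,0]-.42,p[:,1]-.268)<.05]; t=p[p[:,2]>np.percentile(p[:,2],70)-.004]
print(len(t),np.median(t,0),cv2.minEnclosingCircle((t[:,:2]*1000).astype(np.float32)))
print(robot.observe()['tool_pos'])
E
```

```text
time: 14.55
tool_pos: [0.4165, 0.0292, 0.3089]
tool_rot: [3.141, 0.002, -0.579]
contact_force: [0.9, -0.4, -0.3]
opening: 0.0007
grip_force: 0.0
time: 15.35
tool_pos: [0.3717, 0.2981, 0.3086]
tool_rot: [3.139, 0.001, -0.576]
contact_force: [1.2, -0.6, -0.1]
opening: 0.0007
grip_force: 0.0
1042 [0.42379896 0.27043876 0.08562782] ((423.4924011230469, 270.6091613769531), 21.303430557250977)
[0.37222255 0.29719551 0.30884255]
```

The key top is at (0.4235, 0.2706, 0.0856) with a radius of about 21–22 mm, which fits. Contact should come at TCP z of about 0.0996.

```bash
python3 -m handwheel '[26,-13,-20,0,0,26,-14,-40,0,0,0,0,-45,0,0,0,0,-45,0,0,0,0,-28,0,0,0,0,-10,0,0,0,0,0,0,0,0,0,0,0,0]'; python3 -m handwheel '[0,0,-8,0,0,0,0,-8,0,0,0,0,-4,0,0,0,0,-2,0,0,0,0,0,0,0,0,0,0,0,0]'
```

```text
time: 16.2
tool_pos: [0.4257, 0.2704, 0.1232]
tool_rot: [-3.14, -0.001, -0.58]
contact_force: [-0.4, 0.3, 1.1]
opening: 0.0004
grip_force: 0.0
time: 16.8
tool_pos: [0.4244, 0.2705, 0.0999]
tool_rot: [3.141, 0.0, -0.579]
contact_force: [-0.8, -0.9, 1.5]
opening: 0.0004
grip_force: 0.8
```

```bash
python3 -m handwheel '[0,0,-2,0,0,0,0,-2,0,0,0,0,-2,0,0,0,0,-2,0,0,0,0,-2,0,0,0,0,0,0,0,0,0,0,0,0]'; python3 - <<'E'
from h import *
im,d,c=shot('side'); shot('scene'); print(robot.observe()['contact_force'],robot.observe()['tool_pos'])
cv2.imwrite('pics/j.png',cv2.resize(im[265:340,180:280],(800,600),interpolation=2))
h=cv2.cvtColor(im,cv2.COLOR_BGR2HSV).astype(int); m=((h[...,0]<5)|(h[...,0]>174))&(h[...,1]>150)&(h[...,2]>50)
p=cloud(c,d,m); p=p[np.hypot(p[:,0]-.42,p[:,1]-.27)<.05]; print('key top z',np.percentile(p[:,2],[50,80,95]))
E
```

```text
time: 17.5
tool_pos: [0.4247, 0.2706, 0.0899]
tool_rot: [-3.141, -0.0, -0.579]
contact_force: [-2.1, -0.5, 5.5]
opening: 0.0003
grip_force: 2.8
[-1.92550597  0.30615971  6.39386262] [0.4246507  0.27062397 0.08992237]
key top z [0.07498341 0.07645027 0.07727949]
```

View pics/j.png

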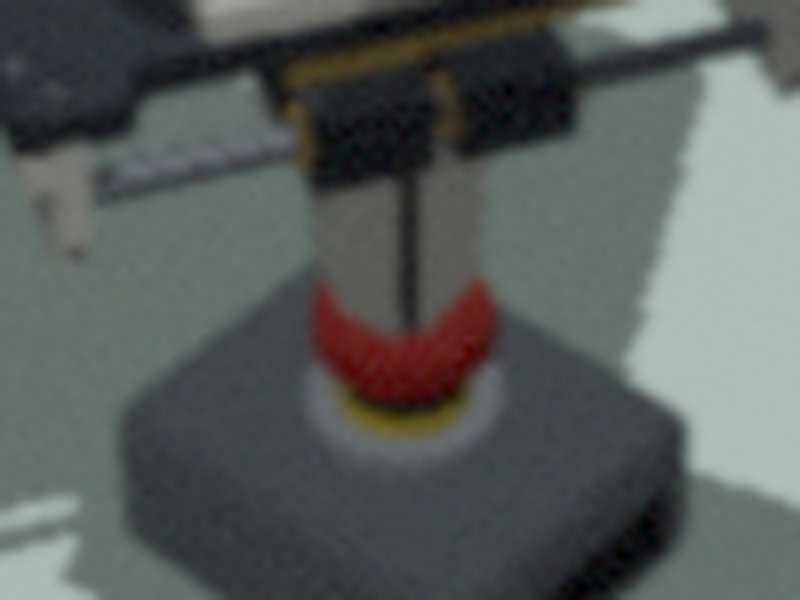

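The crop shows the closed fingertips on the red cap at (405,330), with most of the yellow band still visible at (405,410). By tool height the travel is about 10 mm, so I'll go 2 mm further.

```bash
python3 -m handwheel '[0,0,-1,0,0,0,0,-1,0,0,0,0,0,0,0,0,0,0,0,0,0,0,0,0,0,0,0,0,0,0]'; python3 - <<'E'
from h import *
F=[]
for _ in range(4):
    im,d,c=shot('side'); o=robot.observe(); F.append([o['contact_force'][2],o['tool_pos'][2]])
print(np.mean(F,0))
h=cv2.cvtColor(im,cv2.COLOR_BGR2HSV).astype(int); m=((h[...,0]<5)|(h[...,0]>174))&(h[...,1]>150)&(h[...,2]>50)
p=cloud(c,d,m); p=p[np.hypot(p[:,0]-.42,p[:,1]-.27)<.05]; print('key top z',np.percentile(p[:,2],[50,80,95]))
E
```

```text
time: 18.2
tool_pos: [0.4246, 0.2706, 0.088]
tool_rot: [-3.141, -0.0, -0.579]
contact_force: [-1.8, -1.1, 7.1]
opening: 0.0006
grip_force: 3.2
[6.44187854 0.08802266]
key top z [0.07295032 0.07431257 0.07548836]
```

The tip is at z 0.074, which gives about 12 mm of travel. The force of about 6.5–7 N matches half way (6.8 N). Handing in.

```bash
python3 -c "
from cell import robot
print(robot.hand_in())"
```

```text
the job is handed in; nothing more can be done
None
```

The amber bottle stands cap up, within about 2 mm of the plate's centre and let go, and I handed in with the fingertips holding the red key about 12 mm down, half way; no verdict came back.

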